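# Push a mortar core out of its mould tube, up against the ultrasonic transducer

## Robot

A 6-joint arm with a two-finger parallel gripper is mounted at the origin on a cart in front of the work surface, level with it; the furniture and walls round the work are solid. World frame = base frame: x ahead of the robot, y to its left, z up, the work surface at z = 0. Lengths are in m, angles in rad, forces in N, time in s.
With the tool pointing down it reaches from about 0.25 to 0.775 m from the base axis. Payload 4 kg.
Tool frame: the origin (TCP) lies midway between the tips of the shut fingers; the grasp point (between the pads) lies 19 mm behind it (robot.hold_point_z is the distance from the TCP to the grasp point, in m); z points along the fingers, y is the line along which they close (so a half turn about z gives the same grasp; the last joint's range is limited). The gripper opens to 94 mm and grips with 3 to 60 N. Pads are 16 mm wide; open, the fingers measure 119 mm over their backs; the gripper's body (75 mm by 177 mm) begins 78 mm behind the grasp point.
Start: joints at [-1.311, 0.087, 1.371, -0, 1.684, -0.103], TCP at [0.195, -0.514, 0.206] pointing down, gripper open.
Joint ranges: [-3.1, 3.1], [-0.76, 2.03], [0.27, 2.55], [-1.08, 4.22], [0.17, 2.65], [-2.57, 2.57]. Speed limits (rad/s): [2.79, 2.79, 3.14, 3.14, 3.14, 3.14].

## Interface

Orientations are given as [roll, pitch, yaw] about the fixed x, y, z axes, in that order (R = Rz(yaw) Ry(pitch) Rx(roll)).
In Python, from bench import readout, imaging, robot gives the robot as it stands.
- The arm moves only by the tool carry_out, never from a script. Its argument "motion" is text: rows parted by semicolons, each of 7 numbers parted by spaces: the shift along the tool's x, y, z each as a share of 200 mm, from -1 to 1, then the turn, a rotation vector about the tool's x, y, z each as a share of 120 degrees, from -1 to 1, then the opening, from 0 (shut) to 1 (fully open). A call has 1 to 12 rows; each row shifts and turns the commanded pose from where the row before left it, along the tool's axes as they then stand; what a row does not reach is not made up. A row lasts 1/8 s, in which the tool goes at most 62.5 mm and 10.7 degrees, less where a joint would pass 70% of its speed; a pose out of reach is approached as far as the arm can. A call with a number of a shift or a turn outside -1 to 1 is refused whole. A call with a gripper value outside its range is refused whole. The fingers move at their own pace and stop on an object; the grip force is fixed at half the most. Time passes only in rows, so rows that do not move let the fingers close. It gives the time, the measured TCP pose, the force, the opening and the grip force at its end, in the units of the state.
- readout.get_obs(): the state, without advancing time (a new reading comes with each control period).
- imaging.snapshot(name): name is "scene" or "top"; returns a dict with "pixels" (384x512x3 uint8, red, green, blue), "fx", "fy", "cx", "cy" (pixels), "R" (3x3) and "t" (3): a world point X has camera coordinates R X + t. Camera axes: x right, y down, z forward; pixel columns grow to the right and rows downward; lengths in m; the calibration is good to about 2 mm. A picture is of the moment at which its call begins. There is no depth.
- robot.close_job(): hands the job in; it is judged then, once.
The state is a dict: "time": time; "joint_positions": joint angles; "qvel": joint speeds; "joint_torque": joint torques, N m; "tool_pos": TCP position; "ee_rot": TCP orientation; "wrist_force": force on the tool from outside, world axes, zero at the start; "wrist_torque": the same for the moment, N m; "width": finger opening in m; "finger_force": force on a finger pad.
Only numpy, scipy, OpenCV 4.12 (cv2) and the standard library are available. Lean on these libraries where they do the work, as an engineer would, in place of code of your own. Each camera call takes 0.05 s, during which the arm holds its last target. There are 200 camera calls.

## Task

Push the mortar core out of the steel mould tube with the ejector rod until it lies in the white cradle and bears against the black transducer, ready for a pulse reading. Take the rod from its rest round the middle of the bare shaft, start its tip into the flanged mouth and push it in to about the first ring mark; let go there, take a fresh grip on the black handle at its tail, and push on until you feel the core come up against the transducer. Press it there firmly but gently for a moment, as young mortar crushes easily, then let go and leave the rod where it is; do not disturb the mortar cubes or the tape roll standing about.

Things in the scene. Friction and masses are not known exactly. Their poses are not given: they have to be found in the camera images.
- extruder: core extruder, fixed on the worktop: blue base 100 wide (x), local y = -130 to +185, 12 thick; steel mould tube (45 outside) along y in two blue saddles with straps (66 wide, tops 103 above the worktop), a white cradle, then a carriage with a transducer. Origin: under the bore axis, on the worktop. The core is pushed along +y, to the robot's left. The bore axis is level, 75 above the worktop
- mould_mouth (a point): centre of the mouth face, local y = -125 of the extruder, on the bore axis; axes as the extruder (+y into the bore). The bore is a level through hole, 35 wide, 120 long. Face flange 62 wide; the mouth is countersunk from 45 wide at the face to 35 at 6 mm depth. In front of the mouth only the 12 mm thick base stands out, by 5 mm
- mould_outlet (a point): centre of the outlet end of the bore, on its axis, 120 past the mouth; axes as the extruder
- plunger_top (a point): centre of the brass cap of the spring plunger on top of the tube, 73 past the mouth, top 109 above the worktop. Its rounded nylon nose reaches 5 mm down into the bore and presses with about 7 N on what passes under it, so that the core, and later the rod, drags with 5 to 20 N while it moves, easing to a few N when the push pauses
- cradle_middle (a point): point on the bore axis over the middle of the cradle, a half-round trough of 18.5 inner radius from 126 to 185 past the mouth; axes as the extruder. Behind it a transducer (black barrel 49 wide, face square to the bore axis) is clamped in a carriage: its face stands 186 to 206 past the mouth, set anew each time and not told, so it must be felt (or seen)
- rod: aluminium ejector rod, 200 long, 0.27 to 0.5 kg, first lying level in the rest, tip to the left. Origin on its axis at the middle of the shaft (centre of mass about 15 behind it); +y points to the tip; round, so its roll is free. Shaft 32 wide, local y = -75 to +75, ring marks 50 and 100 from the tip; flange 52 wide, 8 thick behind it; then a black handle 26 wide, 42 long
- rod_tip (a point): centre of the rod's front face; axes as the rod. The tip is coned from 32 to 24 wide over its last 6 mm. When let go partway in, the rod stays in the bore, but as the bore is 3 mm wider its tail sags by up to about 4 degrees (10 mm at the handle)
- rod_flange (a point): centre of the front face of the rod's flange, 150 behind the tip. The flange is only a guard: when the core touches the transducer it is still 4 to 24 short of the mouth face
- rod_tail (a point): middle of the black handle, 179 behind the tip: where to grip for the second push
- rod_rest: grey rest fixed on the worktop, base 70 x 125 x 10 mm, with two V uprights 12 thick at local y = +48 and -48, 49 mm high; origin: centre of the underside. The rod lies along its y axis, rod axis 50 above the worktop; 84 mm are free between the uprights
- core: mortar core, 32 wide, 60 long, about 0.1 kg, hidden in the tube at first with its near end 30 to 50 inside the mouth; origin at its centre, y along its axis. Contact of over 60 N crushes it; 8 N between it and the transducer for a moment is wanted
- cube_a: mortar test cube, 51 mm, loose, left of the work; origin: centre of the underside
- cube_b: mortar test cube, 51 mm, loose, left of the work; origin: centre of the underside
- cube_c: mortar test cube, 51 x 56 mm, loose, nearest to the cradle; origin: centre of the underside
- tape: roll of masking tape lying flat, 104 wide, 25 high, loose, behind on the right; origin: centre of the underside

How it is judged:
On the way, in this order (a step that is already met when the one before it is completed fails the run):
1. the rod, held round its shaft, is pushed at least 35 mm into the bore (x of rod_tip in the frame of mould_mouth between -0.005 and 0.005 m and z of rod_tip in the frame of mould_mouth between -0.005 and 0.005 m and y of rod_tip in the frame of mould_mouth above 0.035 m and distance between the grasp point and rod below 0.055 m and contact force between the fingers and rod above 0.5 N), for 0.1 s.
2. it is let go partway in (35 to 110 mm deep) (x of rod_tip in the frame of mould_mouth between -0.005 and 0.005 m and z of rod_tip in the frame of mould_mouth between -0.005 and 0.005 m and y of rod_tip in the frame of mould_mouth between 0.035 and 0.11 m and contact force between the fingers and rod below 0.05 N), for 0.1 s.
3. it is gripped again at the tail handle while still partway in (x of rod_tip in the frame of mould_mouth between -0.005 and 0.005 m and z of rod_tip in the frame of mould_mouth between -0.005 and 0.005 m and y of rod_tip in the frame of mould_mouth between 0.03 and 0.125 m and distance between the grasp point and rod_tail below 0.04 m and contact force between the fingers and rod above 0.5 N), for 0.1 s.
4. the core, out of the tube, is pressed against the transducer with over 8 N (y of core in the frame of mould_outlet above 0.03 m and contact force between core and extruder above 8 N), for 0.15 s.
At the end, for the whole second after the job is handed in: The core lies wholly out of the tube in the cradle, in line with it (0.12 rad), where it was pressed against the transducer; the rod is still in the bore, in line (0.06 rad) and within about 4 mm of the core's end; both are at rest and the gripper has let go (y of core in the frame of mould_outlet above 0.03 m and x of core in the frame of cradle_middle between -0.008 and 0.008 m and z of core in the frame of cradle_middle between -0.008 and 0.008 m and angle between the y axis of core and the y axis of extruder, either way round below 0.12 rad and y of core in the frame of rod_tip below 0.034 m and distance between core and rod_tip below 0.036 m and angle between the y axis of rod and the y axis of extruder, either way round below 0.06 rad and linear speed of each of core, rod below 0.02 m/s and contact force between the fingers and rod below 0.05 N); the robot touches nothing.
It fails at once if the core is pressed with over 60 N against the transducer or the rest of the extruder (contact force between core and extruder above 60 N).
It fails at once if the core falls off the extruder (height (world z) of core below 0.055 m).
It fails at once if a loose mortar cube or the tape roll is moved more than 20 mm (distance of any of cube_a, cube_b, cube_c, tape from where it was at the start of the episode above 0.02 m).
It also fails if it takes over 64 s, if anything falls off the work surface, if the arm or the gripper's body presses on something with over 40 N, if the wrist force passes 120 N, or if a joint passes its speed limit or range.

## Working session

There is one attempt and no reset: what is moved stays moved. The work goes in short steps, Python scripts to look and compute and a tool call to move; the robot and the scene stay as the last step left them, time stands still between calls to the robot, and variables do not carry over. Pictures are saved under pics/ and viewed, at most 10 in all, crops included, and the job is handed in when it is done.

Besides the shell and the picture viewer there is one more tool, called after "Emit:" by a JSON object that holds its "name" and its "arguments", one argument or row to a line. carry_out: Moves the arm, as the interface text tells. Its arguments: {"type":"object","properties":{"motion":{"type":"string"}},"required":["motion"]}

```bash
mkdir -p pics; python3 - <<'E'
from bench import readout, imaging, robot
import cv2,numpy as np
for n in("scene","top"):
    s=imaging.snapshot(n); cv2.imwrite(f"pics/{n}0.png",s["pixels"][:,:,::-1]); 
    np.savez(f"{n}0.npz",**s)
    R=np.array(s["R"]);t=np.array(s["t"]);print(n,s["fx"],s["fy"],s["cx"],s["cy"],-R.T@t,R.tolist())
print(readout.get_obs(),robot.hold_point_z)
E
```

```text
scene 413.6982550570232 413.6982550570232 259.30724158436493 196.74995595098736 [-0.08158579  0.61408919  0.64395258] [[-0.6580614393565257, -0.7528278323053972, 0.014331676049031242], [-0.4062866782260791, 0.33898935237912603, -0.848538363345818], [0.6339450111232331, -0.5642131457879528, -0.5289397404166437]]
top 408.3092197787099 408.3092197787099 259.36746374629337 199.02471941959828 [0.46267772 0.02956437 1.13132108] [[-0.005869271225973769, -0.9999577974525057, 0.007067882936908012], [-0.9970169643173757, 0.005307759970200014, -0.07700000355495737], [0.07695923933252369, -0.007498733095171591, -0.997006040344454]]
{'time': 0.1, 'joint_positions': array([-1.31108204e+00,  8.78619441e-02,  1.37207509e+00,  4.02669683e-06,
        1.68358940e+00, -1.03095057e-01]), 'qvel': array([ 0.00079829, -0.00102947, -0.00288935, -0.00050883, -0.00097795,
       -0.00017626]), 'joint_torque': array([ 1.42845562e-03, -3.41254234e+01, -3.03302407e+01,  7.19546014e-02,
        3.04715813e-02, -1.01103665e-04]), 'tool_pos': array([ 0.1950709 , -0.51372744,  0.20444591]), 'ee_rot': array([-3.13966956e+00, -2.02990333e-04,  3.62809601e-01]), 'wrist_force': array([ 0.27253786,  0.86456626, -0.18224704]), 'wrist_torque': array([ 0.0587995 , -0.03526971,  0.01857406]), 'finger_force': 0.0, 'width': 0.09374274507840778} 0.0188
```

View pics/scene0.png

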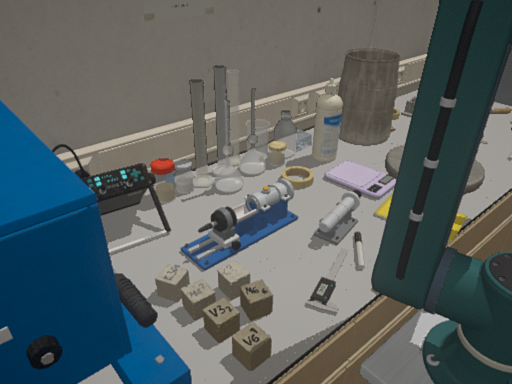

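View pics/top0.png

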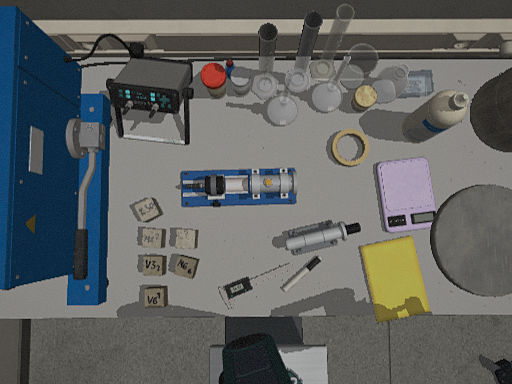

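The scene view shows the extruder around (240,225) and the rod on its rest at (338,215). In the top view the extruder spans (181–297, 168–207), and the rod runs from (287,240) at the tip to (360,228) at the black handle. Next I'll enlarge both.

```bash
python3 - <<'E'
import cv2,numpy as np
T=cv2.imread("pics/top0.png");S=cv2.imread("pics/scene0.png")
r=lambda im,x,y,w,h,f:cv2.resize(im[y:y+h,x:x+w],None,fx=f,fy=f,interpolation=cv2.INTER_CUBIC)
c=np.zeros((600,800,3),np.uint8)
def put(a,x,y):c[y:y+a.shape[0],x:x+a.shape[1]]=a
put(r(T,175,160,130,52,5),0,0)      # top extruder 650x260
put(r(T,268,212,100,48,4),0,265)    # top rod 400x192
put(r(S,305,185,65,60,5),405,265)   # scene rod 325x300
put(r(S,180,175,125,44*2,3),0,460) if False else put(r(S,180,175,125,45,3),0,460)
cv2.imwrite("pics/comp.png",c)
for n,im in(("top",T),("scene",S)):
    h=cv2.cvtColor(im,cv2.COLOR_BGR2HSV)
    m=cv2.inRange(h,(105,150,60),(125,255,255))
    k,l,st,ce=cv2.connectedComponentsWithStats(m)
    print(n,[(s.tolist(),q.round(1).tolist()) for s,q in zip(st,ce) if s[4]>60][1:])
E
```

```text
top [([85, 97, 19, 20, 64], [96.2, 105.2]), ([260, 169, 19, 6, 97], [268.7, 171.1]), ([182, 170, 114, 35, 1065], [239.7, 189.5]), ([182, 184, 23, 9, 94], [191.4, 189.2]), ([182, 196, 33, 10, 247], [196.7, 201.0])]
scene [([240, 212, 57, 37, 447], [264.4, 230.9]), ([182, 235, 26, 18, 84], [194.5, 243.0]), ([196, 249, 35, 20, 267], [214.3, 257.6])]
```

View pics/comp.png

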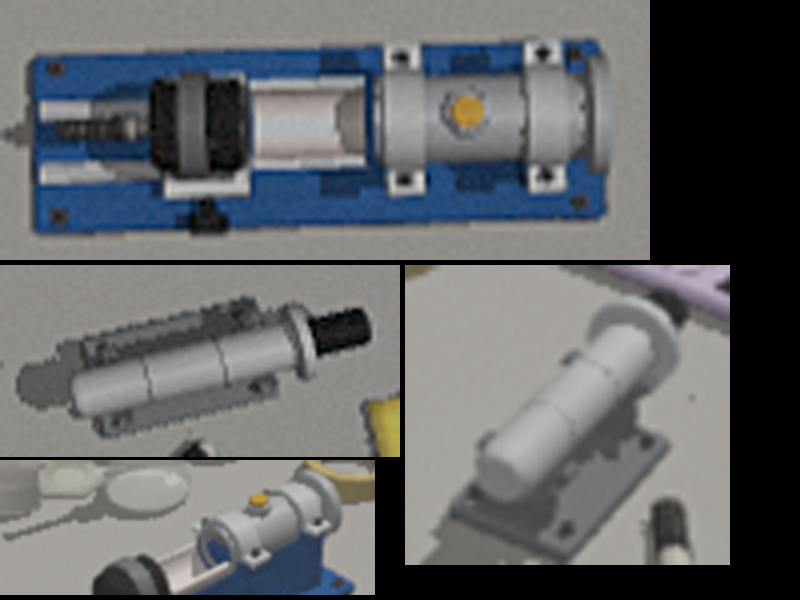

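The composite shows the blue base as a clean rectangle, with the brass cap at about (268.7,182) in the top view and (266,193) in the scene view. The rod has its tip to the left, at about (287,244) in the top view and (325,228) in the scene view. The black handle ends near (360,228). The transducer face is at about column 224.

```bash
cat > h.py <<'E'
import cv2,numpy as np
def cam(n): 
    d=np.load(n+".npz"); return {k:d[k] for k in d}
def ray(c,uv):
    R,t=c["R"],c["t"]; d=R.T@np.array([(uv[0]-c["cx"])/c["fx"],(uv[1]-c["cy"])/c["fy"],1.]); return -R.T@t,d/np.linalg.norm(d)
def plane(c,uv,z):
    o,d=ray(c,uv); return o+d*(z-o[2])/d[2]
def tri(c1,p1,c2,p2):
    o1,d1=ray(c1,p1);o2,d2=ray(c2,p2)
    s=np.linalg.lstsq(np.c_[d1,-d2],o2-o1,rcond=None)[0]
    a,b=o1+s[0]*d1,o2+s[1]*d2; return (a+b)/2,np.linalg.norm(a-b)
def proj(c,X):
    q=c["R"]@np.asarray(X)+c["t"]; return np.array([c["cx"]+c["fx"]*q[0]/q[2],c["cy"]+c["fy"]*q[1]/q[2]])
def comp(m,box,big=True):
    x,y,w,h=box; z=np.zeros_like(m); z[y:y+h,x:x+w]=m[y:y+h,x:x+w]
    k,l,st,ce=cv2.connectedComponentsWithStats(z); i=1+np.argmax(st[1:,4]); return l==i,ce[i],st[i]
E
python3 - <<'E'
from h import *
T,S=cam("top0"),cam("scene0")
hT=cv2.cvtColor(T["pixels"],cv2.COLOR_RGB2HSV);hS=cv2.cvtColor(S["pixels"],cv2.COLOR_RGB2HSV)
# brass cap
cm=lambda h:cv2.inRange(h,(12,120,110),(35,255,255))
_,a,sa=comp(cm(hT),(258,172,22,20));_,b,sb=comp(cm(hS),(258,184,18,16))
print("cap",a,sa,b,sb,tri(T,a,S,b))
# handle
dm=lambda h:cv2.inRange(h,(0,0,0),(180,255,70))
M,a,sa=comp(dm(hT),(342,218,22,20));M2,b,sb=comp(dm(hS),(345,185,25,22))
print("handle",a,sa,b,sb,tri(T,a,S,b)); print(cv2.minAreaRect(np.argwhere(M)[:,::-1].astype(np.float32)))
# tip by eye
print("tip",tri(T,(286.8,244.3),S,(325,228)))
# base rectangle
m=cv2.inRange(hT,(105,130,50),(125,255,255)); z=np.zeros_like(m);z[160:212,176:302]=m[160:212,176:302]
r=cv2.minAreaRect(np.argwhere(cv2.morphologyEx(z,2,np.ones((2,2))))[:,::-1].astype(np.float32))
P=np.array([plane(T,p,.012) for p in cv2.boxPoints(r)]);print("base",r,P.round(4).tolist(),P.mean(0))
# rod/tube edges in the top view
g=cv2.GaussianBlur(cv2.cvtColor(T["pixels"],cv2.COLOR_RGB2GRAY).astype(np.float32),(3,3),0)
gy=cv2.Sobel(g,cv2.CV_32F,0,1)
def edge(cols,f,sgn,half=3):
    pts=[]
    for x in cols:
        y0=int(round(f(x)));w=sgn*gy[y0-half:y0+half+1,x];w=np.clip(w,0,None);i=np.argmax(w)
        lo,hi=max(i-1,0),min(i+2,len(w));pts.append((x,y0-half+np.average(np.arange(lo,hi),weights=w[lo:hi]+1e-6)))
    p=np.array(pts);q=np.polyfit(*p.T,1);k=abs(np.polyval(q,p[:,0])-p[:,1])<.7
    return np.polyfit(*p[k].T,1),k.sum()
up,_n=edge(range(292,338),lambda x:238.0-(x-290)*.265,1)
lo,n2=edge(range(292,338),lambda x:249.0-(x-290)*.265,-1)
print("rod edges",up,_n,lo,n2)
mid=(up+lo)/2
A,B=[plane(T,(x,np.polyval(mid,x)),.05) for x in(290,340)];d=B-A;print("rod axis",A,B,np.degrees(np.arctan2(d[0],-d[1])))
for x in(286,287,329,342,361):print(x,plane(T,(x,np.polyval(mid,x)),.05).round(4))
up,_n=edge(range(261,279),lambda x:174.5,1);lo,n2=edge(range(261,279),lambda x:191.5,-1)
print("tube",up,_n,lo,n2);mid=(up+lo)/2
print([plane(T,(x,np.polyval(mid,x)),.075).round(4) for x in(258,280,297)])
E
```

```text
cap [267.88888889 181.81481481] [265 179   7   6  27] [265.88235294 187.70588235] [263 186   6   4  17] (array([ 5.84894536e-01, -2.84412171e-04,  1.06595303e-01]), np.float64(0.0010262048123783091))
handle [352.54477612 228.09701493] [345 223  16  12 134] [357.48 192.48] [354 190   7   7  25] (array([ 0.46456126, -0.22453187,  0.06112038]), np.float64(0.007815589027432741))
((352.6176452636719, 227.97061157226562), (9.45888900756836, 14.309601783752441), 75.96376037597656)
tip (array([ 0.4247617 , -0.05149629,  0.04550049]), np.float64(0.003128612542196824))
base ((239.14747619628906, 187.95547485351562), (34.98722457885742, 113.22892761230469), 88.45184326171875) [[0.625, 0.234, 0.012], [0.632, -0.0787, 0.012], [0.5351, -0.0801, 0.012], [0.5283, 0.2306, 0.012]] [0.58011867 0.07646591 0.012     ]
rod edges [-2.40030701e-01  3.07915153e+02] 46 [-2.54000529e-01  3.22532753e+02] 41
rod axis [ 0.42792065 -0.05860787  0.05      ] [ 0.45958994 -0.19124852  0.05      ] 13.42854078269924
286 [ 0.4254 -0.048   0.05  ]
287 [ 0.426  -0.0507  0.05  ]
329 [ 0.4526 -0.162   0.05  ]
342 [ 0.4609 -0.1966  0.05  ]
361 [ 0.473  -0.2472  0.05  ]
tube [-9.66834227e-03  1.77650358e+02] 18 [-1.00607573e-03  1.91248209e+02] 18
[array([0.5859, 0.0249, 0.075 ]), array([ 0.5859, -0.0323,  0.075 ]), array([ 0.5859, -0.0766,  0.075 ])]
```

```bash
python3 - <<'E'
from h import *
T,S=cam("top0"),cam("scene0")
p=T["pixels"].astype(np.float32); g=cv2.GaussianBlur(p[:,:,2]-p[:,:,0],(3,3),0)
gy=cv2.Sobel(g,cv2.CV_32F,0,1);gx=cv2.Sobel(g,cv2.CV_32F,1,0)
def fit(G,idx,c0,sgn,axis,half=4):
    P=[]
    for i in idx:
        w=sgn*(G[c0-half:c0+half+1,i] if axis==0 else G[i,c0-half:c0+half+1]);w=np.clip(w,0,None);k=np.argmax(w);lo,hi=max(k-1,0),min(k+2,9)
        P.append((i,c0-half+np.average(np.arange(lo,hi),weights=w[lo:hi]+1e-6)))
    P=np.array(P);q=np.polyfit(*P.T,1)
    for _ in range(3):
        k=abs(np.polyval(q,P[:,0])-P[:,1])<.6;q=np.polyfit(*P[k].T,1)
    return q,k.sum(),len(k)
far=fit(gy,[*range(186,250),*range(263,278)],170,1,0);near=fit(gy,range(186,292),206,-1,0)
left=fit(gx,[*range(174,182),*range(192,202)],182,1,1);right=fit(gx,[*range(196,202)],296,-1,1)
print(far,near,left,right)
for q in(far,near):
    A,B=[plane(T,(x,np.polyval(q[0],x)),.012) for x in(186,292)];d=A-B;print(A,B,"yaw",np.degrees(np.arctan2(-d[0],d[1])))
L=plane(T,(np.polyval(left[0],190),190),.012);Rr=plane(T,(np.polyval(right[0],199),199),.012);print(L,Rr)
a=plane(T,(267.9,181.8),.109);print("cap",a)
# mouth flange far rim right edge in the top view, z .075
g2=cv2.cvtColor(T["pixels"],cv2.COLOR_RGB2GRAY)
print(g2[176:192:3,288:304])
print(g2[165:212,275][:].tolist())
E
```

```text
(array([-3.05455085e-02,  1.76436502e+02]), np.int64(77), 79) (array([-2.91470810e-02,  2.11570593e+02]), np.int64(95), 106) (array([1.42104356e-02, 1.78449101e+02]), np.int64(18), 18) (array([2.58699815e-02, 2.90090412e+02]), np.int64(6), 6)
[0.62843582 0.22324385 0.012     ] [ 0.63605762 -0.06968412  0.012     ] yaw 1.490464472463663
[0.53055352 0.2224658  0.012     ] [ 0.53747587 -0.06849841  0.012     ] yaw 1.3628703032480942
[0.57512027 0.23614534 0.012     ] [ 0.5486213  -0.07754843  0.012     ]
cap [5.85009525e-01 1.18404805e-04 1.09000000e-01]
[[130 116 102  77  72 100 145 136 136 140 141 139 140 140 141 140]
 [148 135 144 145  76  79 153 147 145 143 139 139 140 140 137 143]
 [163 156 157 129  90  70 162 156 153 145 142 142 143 139 143 140]
 [152 137 143 146  79  71 152 143 143 144 140 142 145 138 142 142]
 [140 119 123 106  70  67 138 130 133 137 144 142 139 142 140 136]
 [109  67  60  64  61  70 113 109 113 134 143 141 144 140 140 141]]
[139, 144, 132, 89, 54, 65, 73, 70, 55, 53, 94, 118, 124, 129, 141, 145, 149, 155, 161, 150, 145, 140, 131, 123, 113, 104, 76, 49, 41, 47, 45, 59, 76, 71, 66, 70, 72, 65, 54, 112, 152, 141, 140, 142, 140, 145, 140]
```

Emit:
{"name": "carry_out", "arguments": {
  "motion": "0 0 0 0 0 -0.0765 1;0 0 0 0 0 -0.0765 1;0 0 0 0 0 -0.0765 1;0 0 0 0 0 -0.0765 1;0 0 0 0 0 -0.0765 1;0 0 0 0 0 -0.0765 1;0 0 0 0 0 -0.0765 1;0 0 0 0 0 -0.0765 1;0 0 0 0 0 -0.0765 1"
}}

```text
time: 1.23
tool_pos: [0.1951, -0.5139, 0.2048]
ee_rot: [3.142, -0.001, 1.81]
wrist_force: [-0.6, 0.1, -0.6]
width: 0.0941
finger_force: 0.0
```

```bash
cat > go.py <<'E'
import sys
from h import *
from bench import readout
from scipy.spatial.transform import Rotation as Ro
def state():
    o=readout.get_obs(); R=Ro.from_euler("xyz",o["ee_rot"]); return o,R
def delta(target,rpy=None):
    "needed shift (tool axes, shares of 200 mm) and turn (shares of 120 deg) to bring the TCP to target"
    o,R=state(); s=R.inv().apply(np.array(target)-o["tool_pos"])/.2
    t=(R.inv()*Ro.from_euler("xyz",rpy)).as_rotvec()/np.radians(120) if rpy is not None else np.zeros(3)
    print("t",o["time"].__round__(2),"pos",o["tool_pos"].round(4),"rpy",o["ee_rot"].round(4),"F",o["wrist_force"].round(1),"w",round(o["width"],4),round(o["finger_force"],1))
    print("shift",s.round(4),"turn",t.round(4))
if __name__=="__main__":
    a=[float(x) for x in sys.argv[1:]]; delta(a[:3],[np.pi,0,a[3]] if len(a)>3 else None)
E
python3 go.py .4454 -.1318 .15 1.805
python3 - <<'E'
from h import *
T=cam("top0")
for u in(223,224,225):print(plane(T,(u,184),.0995))
E
```

```text
t 1.23 pos [ 0.1951 -0.5139  0.2048] rpy [ 3.1416e+00 -1.3000e-03  1.8100e+00] F [-0.6  0.1 -0.6] w 0.0941 0.0
shift [1.5592 1.6685 0.2759] turn [ 0.     -0.0006  0.0024]
[0.58109588 0.113963   0.0995    ]
[0.58108303 0.11142427 0.0995    ]
[0.58107018 0.10888545 0.0995    ]
```

Emit:
{"name": "carry_out", "arguments": {
  "motion": "0.156 0.167 0.02 0 0 0 1;0.156 0.167 0.02 0 0 0 1;0.156 0.167 0.02 0 0 0 1;0.156 0.167 0.02 0 0 0 1;0.156 0.167 0.02 0 0 0 1;0.156 0.167 0.02 0 0 0 1;0.156 0.167 0.02 0 0 0 1;0.156 0.167 0.02 0 0 0 1;0.156 0.167 0.02 0 0 0 1;0.156 0.167 0.02 0 0 0 1;0 0 0 0 0 0 1;0 0 0 0 0 0 1"
}}

```text
time: 2.72
tool_pos: [0.4473, -0.1335, 0.1651]
ee_rot: [-3.14, 0.0, 1.805]
wrist_force: [-0.3, -0.2, 0.9]
width: 0.0941
finger_force: 0.0
```

```bash
python3 go.py .4454 -.1318 .031 1.805
```

```text
t 2.73 pos [ 0.4473 -0.1335  0.1651] rpy [-3.1404e+00  1.0000e-04  1.8051e+00] F [-0.3 -0.2  0.9] w 0.0941 0.0
shift [ 0.0107 -0.0064  0.6705] turn [-0.0006  0.0001  0.0001]
```

Emit:
{"name": "carry_out", "arguments": {
  "motion": "0.011 -0.006 0.12 0 0 0 1;0 0 0.15 0 0 0 1;0 0 0.15 0 0 0 1;0 0 0.12 0 0 0 1;0 0 0.09 0 0 0 1;0 0 0.04 0 0 0 1;0 0 0 0 0 0 0;0 0 0 0 0 0 0;0 0 0 0 0 0 0;0 0 0 0 0 0 0;0 0 0 0 0 0 0;0 0 0 0 0 0 0"
}}

```text
time: 4.22
tool_pos: [0.4461, -0.1314, 0.0315]
ee_rot: [3.142, 0.0, 1.805]
wrist_force: [0.6, 0.6, -0.2]
width: 0.0376
finger_force: 0.0
```

```bash
python3 - <<'E'
from bench import readout, imaging
import cv2,numpy as np
c=[]
for n,b in(("scene",(290,150,100,110)),("top",(262,190,110,75))):
    s=imaging.snapshot(n);x,y,w,h=b;c.append(cv2.resize(s["pixels"][y:y+h,x:x+w,::-1],(400,int(400*h/w)),interpolation=2))
H=max(a.shape[0] for a in c);cv2.imwrite("pics/grip.png",np.hstack([np.pad(a,((0,H-a.shape[0]),(0,0),(0,0))) for a in c]))
E
python3 go.py .4454 -.1318 .031 1.805
```

```text
t 4.33 pos [ 0.4453 -0.1316  0.0314] rpy [-3.1396 -0.      1.805 ] F [-1.7 -0.5  2.6] w 0.031 30.0
shift [-0.0013  0.0002  0.0022] turn [-0.001 -0.     0.   ]
```

View pics/grip.png

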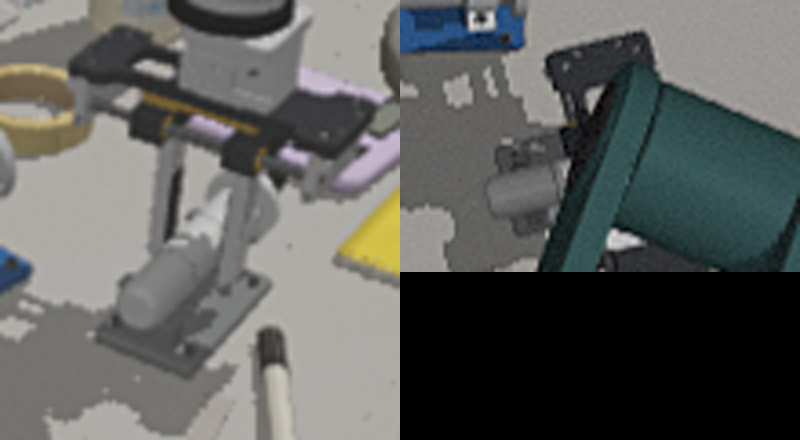

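The scene view shows both fingers round the middle of the shaft between the uprights, gripping at 30 N. Now I'll lift the rod.

Emit:
{"name": "carry_out", "arguments": {
  "motion": "0 0 -0.03 0 0 0 0;0 0 -0.06 0 0 0 0;0 0 -0.08 0 0 0 0;0 0 -0.06 0 0 0 0;0 0 0 0 0 0 0"
}}

```text
time: 4.95
tool_pos: [0.4473, -0.1319, 0.0794]
ee_rot: [3.139, 0.002, 1.805]
wrist_force: [0.2, -0.0, -4.7]
width: 0.0311
finger_force: 30.0
```

```bash
python3 go.py .5899 -.1958 .0565 1.5958
```

```text
t 4.95 pos [ 0.4473 -0.1319  0.0794] rpy [3.1385e+00 2.3000e-03 1.8048e+00] F [ 0.2 -0.  -4.7] w 0.0311 30.0
shift [-0.4758  0.6193  0.1174] turn [0.0016 0.001  0.0998]
```

Emit:
{"name": "carry_out", "arguments": {
  "motion": "-0.06 0.077 0 0 0 0 0;-0.06 0.077 0 0 0 0 0;-0.06 0.077 0 0 0 0 0;-0.06 0.077 0 0 0 0 0;-0.06 0.077 0 0 0 0 0;-0.06 0.077 0 0 0 0 0;-0.06 0.077 0 0 0 0 0;-0.056 0.08 0 0 0 0 0;0 0 0 0 0 0.05 0;0 0 0 0 0 0.05 0;0 0 0.1 0 0 0 0;0 0 0 0 0 0 0"
}}

```text
time: 6.45
tool_pos: [0.5862, -0.1943, 0.0535]
ee_rot: [-3.135, -0.003, 1.597]
wrist_force: [-0.5, 0.1, -4.8]
width: 0.0312
finger_force: 30.0
```

```bash
python3 go.py .5899 -.1958 .0565 1.5958; python3 - <<'E'
from bench import readout, imaging
import cv2,numpy as np
c=[]
for n,b in(("scene",(215,140,120,100)),("top",(240,150,120,70))):
    s=imaging.snapshot(n);np.savez(n+"1.npz",**s);x,y,w,h=b;c.append(cv2.resize(s["pixels"][y:y+h,x:x+w,::-1],(w*5,h*5) if n=="scene" else (w*4,h*4),interpolation=2)[:, :600])
c=[cv2.resize(a,(400,int(400*a.shape[0]/a.shape[1]))) for a in c]
H=max(a.shape[0] for a in c);cv2.imwrite("pics/mouth.png",np.hstack([np.pad(a,((0,H-a.shape[0]),(0,0),(0,0))) for a in c]))
E
```

```text
t 6.45 pos [ 0.5862 -0.1943  0.0535] rpy [-3.1350e+00 -3.0000e-03  1.5968e+00] F [-0.5  0.1 -4.8] w 0.0312 30.0
shift [-0.0079  0.0184 -0.0149] turn [-0.0031 -0.0014  0.0005]
```

View pics/mouth.png

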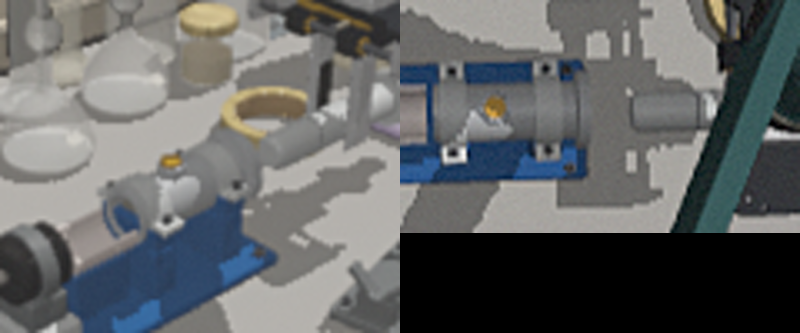

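The top view shows the rod in front of the mouth, with its tip at about (309.6,183.4) and slightly nearer the robot than the tube axis. I'll apply the correction and check the tip numerically.

Emit:
{"name": "carry_out", "arguments": {
  "motion": "0 0.016 -0.012 0 0 0 0;0 0 0 0 0 0 0;0 0 0 0 0 0 0;0 0 0 0 0 0 0"
}}

```text
time: 7.05
tool_pos: [0.5918, -0.1953, 0.0601]
ee_rot: [3.141, 0.0, 1.595]
wrist_force: [0.0, 0.0, -3.6]
width: 0.0309
finger_force: 30.0
```

```bash
python3 go.py .5899 -.1958 .0565 1.5958; python3 - <<'E'
from h import *
from bench import readout, imaging
s=imaging.snapshot("top");np.savez("top2.npz",**s);S=imaging.snapshot("scene");np.savez("scene2.npz",**S)
T=cam("top2");g=cv2.GaussianBlur(cv2.cvtColor(T["pixels"],cv2.COLOR_RGB2GRAY).astype(np.float32),(3,3),0)
np.set_printoptions(linewidth=250)
gy=cv2.Sobel(g,cv2.CV_32F,0,1)
print(g[170:198,309:330:3].astype(int)); print(g[183,300:335].astype(int))
g=cv2.cvtColor(S["pixels"],cv2.COLOR_RGB2GRAY)
for nm,p in(("mouth",[.5868,-.0728,.075]),("tip",[.5878,-.1128,.075]),("ring100",[.5903,-.2128,.075])):
  print(nm,proj(T,p),proj(cam("scene2"),p))
print(g[168:205,290:325:3])
E
```

```text
t 7.05 pos [ 0.5918 -0.1953  0.0601] rpy [3.1413e+00 2.0000e-04 1.5954e+00] F [ 0.   0.  -3.6] w 0.0309 30.0
shift [-0.0024 -0.0097  0.0178] turn [ 0.0001  0.0001 -0.0002]
[[106 107 124 163 166 166 165]
 [106 107 117 138 159 162 166]
 [107 106 107 112 134 139 168]
 [105 106 104 104 109 110 161]
 [111 104 102 102  99  97 140]
 [126 103 101 101 100 100 117]
 [124 106 107 107 107 108 111]
 [104 113 115 114 115 114 114]
 [ 92 117 118 118 118 117 117]
 [ 90 120 120 121 121 120 120]
 [ 90 123 124 123 123 122 121]
 [ 90 124 124 122 121 122 119]
 [ 92 120 119 118 116 116 115]
 [ 94 113 112 112 109 109 109]
 [ 94 107 105 105 103 102 102]
 [ 95  97  96  95  94  92  91]
 [100  87  87  88  87  86  92]
 [105  89  86  94  93  93 120]
 [107 100  96 104 104 103 136]
 [106 106 104 106 107 105 132]
 [105 106 107 103 103 106 139]
 [105 105 118 110 110 119 157]
 [111 106 141 136 138 145 166]
 [130 115 160 162 162 163 167]
 [147 124 166 168 166 166 166]
 [151 125 165 166 165 166 167]
 [150 125 165 165 165 165 168]
 [150 125 165 164 165 165 168]]
[106 106 106 105 106 106 106 107 103  94  96 107 113 114 11
[... 1456 characters left out ...]
178 178 178 140 116 119 119 121 119]
 [119 135 178 177 176 177 160 119 119 119 120 135]
 [119 130 177 177 177 180 141 119 120 120 120 137]
 [119 125 179 178 178 174 121 120 119 120 120 123]
 [117 128 178 179 179 138 117 120 120 118 118 116]
 [118 136 143 142 145 117 120 120 117 121 121 134]
 [115 122 119 118 119 119 120 119 122 169 170 170]
 [107 118 117 118 118 119 119 117 168 180 179 178]
 [108 119 120 121 119 120 118 122 180 178 178 177]
 [118 119 119 120 120 119 119 168 179 177 177 176]
 [136 119 120 120 121 120 135 181 176 176 177 177]
 [125 118 120 119 121 119 125 179 176 176 177 176]
 [119 120 120 119 120 119 116 178 176 178 177 177]
 [119 120 120 120 120 118 122 179 176 177 177 177]]
```

Emit:
{"name": "carry_out", "arguments": {
  "motion": "0 -0.008 0.015 0 0 0 0;0 0 0 0 0 0 0;0 0 0 0 0 0 0;0 0 0 0 0 0 0"
}}

```text
time: 7.65
tool_pos: [0.5902, -0.1953, 0.057]
ee_rot: [3.141, 0.0, 1.595]
wrist_force: [0.1, -0.4, -3.6]
width: 0.0313
finger_force: 30.0
```

```bash
python3 go.py .5899 -.1958 .0565 1.5958; python3 - <<'E'
from h import *
from bench import readout, imaging
S=imaging.snapshot("scene");np.savez("scene3.npz",**S)
p=lambda X:proj(S,X)
im=S["pixels"][150:210,260:340,::-1].copy();im=cv2.resize(im,None,fx=8,fy=8,interpolation=2)
q=lambda X:tuple(int(v) for v in ((p(X)-[260,150])*8+4))
d=np.array([-.025,.9997,0]);M=np.array([.5868,-.0728,.075])
for dz in(-.016,0,.016):cv2.line(im,q(M+[0,0,dz]),q(M-d*.15+[0,0,dz]),(0,0,255) if dz==0 else (0,200,0),1)
cv2.imwrite("pics/al.png",im)
E
```

```text
t 7.65 pos [ 0.5902 -0.1953  0.057 ] rpy [3.1414e+00 2.0000e-04 1.5953e+00] F [ 0.1 -0.4 -3.6] w 0.0313 30.0
shift [-0.0023 -0.0018  0.0024] turn [ 0.0001  0.0001 -0.0002]
```

View pics/al.png

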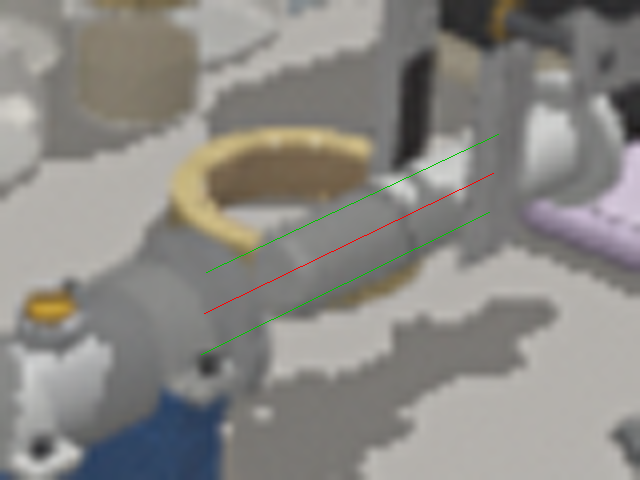

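The rod follows the projected bore axis closely, so I'll start it into the mouth.

Emit:
{"name": "carry_out", "arguments": {
  "motion": "0.03 0 0 0 0 0 0;0.04 0 0 0 0 0 0;0.04 0 0 0 0 0 0;0.04 0 0 0 0 0 0;0.02 0 0 0 0 0 0;0.02 0 0 0 0 0 0;0.02 0 0 0 0 0 0;0.02 0 0 0 0 0 0;0 0 0 0 0 0 0"
}}

```text
time: 8.82
tool_pos: [0.589, -0.1491, 0.0569]
ee_rot: [-3.142, 0.0, 1.596]
wrist_force: [-0.3, -0.4, -3.8]
width: 0.0309
finger_force: 30.0
```

```bash
python3 go.py .5899 -.1958 .0565 1.5958;python3 -c "
from bench import readout;print(readout.get_obs()['wrist_torque'])"
```

```text
t 8.82 pos [ 0.589  -0.1491  0.0569] rpy [-3.1416e+00  1.0000e-04  1.5956e+00] F [-0.3 -0.4 -3.8] w 0.0309 30.0
shift [-0.2337 -0.0015  0.0019] turn [-0.      0.     -0.0001]
[-0.03312084 -0.09767285 -0.01311438]
```

Emit:
{"name": "carry_out", "arguments": {
  "motion": "0.02 0 0 0 0 0 0;0.02 0 0 0 0 0 0;0.02 0 0 0 0 0 0;0.02 0 0 0 0 0 0;0.02 0 0 0 0 0 0;0 0 0 0 0 0 0"
}}

```text
time: 9.57
tool_pos: [0.5886, -0.129, 0.0569]
ee_rot: [3.142, 0.0, 1.596]
wrist_force: [-0.7, -0.3, -3.8]
width: 0.031
finger_force: 30.0
```

Emit:
{"name": "carry_out", "arguments": {
  "motion": "0.02 0 0 0 0 0 0;0.02 0 0 0 0 0 0;0.02 0 0 0 0 0 0;0.02 0 0 0 0 0 0;0.02 0 0 0 0 0 0;0.01 0 0 0 0 0 0;0 0 0 0 0 0 0"
}}

```text
time: 10.45
tool_pos: [0.5881, -0.1076, 0.057]
ee_rot: [3.141, 0.001, 1.595]
wrist_force: [0.3, -2.0, -3.9]
width: 0.0315
finger_force: 30.0
```

```bash
python3 go.py .5868 -.0728 .0565 1.5958;python3 -c "
from bench import readout;print(readout.get_obs()['wrist_torque'])"
```

```text
t 10.45 pos [ 0.5881 -0.1076  0.057 ] rpy [3.1413e+00 8.0000e-04 1.5953e+00] F [ 0.3 -2.  -3.9] w 0.0315 30.0
shift [ 0.1743 -0.0022  0.0025] turn [ 0.0001  0.0004 -0.0002]
[-0.34058788 -0.07104878  0.01206216]
```

Emit:
{"name": "carry_out", "arguments": {
  "motion": "0 0 0 0 0 0 1;0 0 0 0 0 0 1;0 0 0 0 0 0 1;0 0 0 0 0 0 1;0 0 0 0 0 0 1;0 0 0 0 0 0 1;0 0 0 0 0 0 1"
}}

```text
time: 11.32
tool_pos: [0.588, -0.1073, 0.0568]
ee_rot: [-3.142, 0.0, 1.595]
wrist_force: [0.2, 0.2, 0.9]
width: 0.0934
finger_force: 0.0
```

Emit:
{"name": "carry_out", "arguments": {
  "motion": "-0.08 0 0 0 0 0 1;-0.12 0 0 0 0 0 1;-0.12 0 0 0 0 0 1;-0.1 0 0 0 0 0 1;-0.06 0 0.01 0 0 0 1;0 0 0.025 0 0 0 1;0 0 0 0 0 0 1;0 0 0 0 0 0 1"
}}

```text
time: 12.32
tool_pos: [0.5904, -0.2025, 0.0497]
ee_rot: [-3.141, -0.0, 1.596]
wrist_force: [0.1, 0.1, -0.6]
width: 0.0943
finger_force: 0.0
```

```bash
python3 go.py .5868 -.0728 .0565 1.5958;python3 - <<'E'
from h import *
from bench import readout, imaging
c=[]
for n,b in(("scene",(255,130,100,80)),("top",(275,150,100,60))):
    S=imaging.snapshot(n);np.savez(n+"4.npz",**S);x,y,w,h=b
    im=cv2.resize(S["pixels"][y:y+h,x:x+w,::-1],None,fx=4,fy=4,interpolation=2)
    c.append(np.pad(im,((0,320-im.shape[0]),(0,0),(0,0))))
cv2.imwrite("pics/tail.png",np.hstack(c))
E
```

```text
t 12.32 pos [ 0.5904 -0.2025  0.0497] rpy [-3.1413e+00 -3.0000e-04  1.5964e+00] F [ 0.1  0.1 -0.6] w 0.0943 0.0
shift [ 0.6485 -0.0012 -0.0337] turn [-0.0002 -0.0001  0.0003]
```

View pics/tail.png

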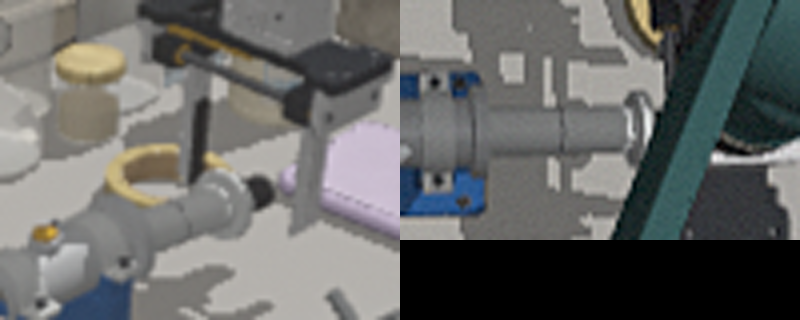

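The rod has stayed in the bore, with the first ring at the mouth and the flange at about column 333. The open fingers straddle the black handle, so I'll grip it and raise it back in line.

Emit:
{"name": "carry_out", "arguments": {
  "motion": "0 0 0 0 0 0 0;0 0 0 0 0 0 0;0 0 0 0 0 0 0;0 0 0 0 0 0 0;0 0 0 0 0 0 0;0 0 0 0 0 0 0;0 0 0 0 0 0 0;0 0 0 0 0 0 0"
}}

```text
time: 13.42
tool_pos: [0.5904, -0.2033, 0.0499]
ee_rot: [3.142, 0.0, 1.595]
wrist_force: [-0.3, 0.4, -0.1]
width: 0.0251
finger_force: 30.0
```

```bash
python3 go.py .5868 -.0728 .0565 1.5958;python3 -c "
from bench import readout;print(readout.get_obs()['wrist_torque'])"
```

```text
t 13.43 pos [ 0.5904 -0.2033  0.0499] rpy [3.1415e+00 1.0000e-04 1.5953e+00] F [-0.3  0.4 -0.1] w 0.0251 30.0
shift [ 0.6528 -0.0019 -0.0332] turn [ 0.      0.     -0.0002]
[-0.0410626  -0.09059919  0.0427949 ]
```

Emit:
{"name": "carry_out", "arguments": {
  "motion": "0.01 0 -0.012 0 0 0 0;0.01 0 -0.012 0 0 0 0;0.015 0 0 0 0 0 0;0.015 0 0 0 0 0 0;0 0 0 0 0 0 0"
}}

```text
time: 14.05
tool_pos: [0.5901, -0.195, 0.0549]
ee_rot: [3.141, 0.004, 1.595]
wrist_force: [0.1, -6.2, -1.6]
width: 0.025
finger_force: 30.0
```

Emit:
{"name": "carry_out", "arguments": {
  "motion": "0.015 0 -0.005 0 0 0 0;0.015 0 0 0 0 0 0;0.015 0 0 0 0 0 0;0.015 0 0 0 0 0 0;0.015 0 0 0 0 0 0"
}}

```text
time: 14.68
tool_pos: [0.5902, -0.1846, 0.0572]
ee_rot: [3.14, 0.012, 1.594]
wrist_force: [-0.8, -14.7, -0.7]
width: 0.025
finger_force: 30.0
```

```bash
python3 go.py .5868 -.0728 .0565 1.5958;python3 -c "
from bench import readout;print(readout.get_obs()['wrist_torque'])"
```

```text
t 14.68 pos [ 0.5902 -0.1846  0.0572] rpy [3.1396 0.0125 1.5937] F [ -0.8 -14.7  -0.7] w 0.025 30.0
shift [ 0.5592 -0.0043 -0.0036] turn [ 0.0009  0.006  -0.001 ]
[-3.00780465  0.00372149  0.06943392]
```

Emit:
{"name": "carry_out", "arguments": {
  "motion": "0.015 0 0 0 0 0 0;0.015 0 0 0 0 0 0;0.015 0 0 0 0 0 0;0.015 0 0 0 0 0 0;0.015 0 0 0 0 0 0;0.015 0 0 0 0 0 0;0.015 0 0 0 0 0 0;0.015 0 0 0 0 0 0"
}}

```text
time: 15.68
tool_pos: [0.5909, -0.1629, 0.0599]
ee_rot: [3.136, 0.017, 1.593]
wrist_force: [-2.5, -16.7, 7.0]
width: 0.0251
finger_force: 30.1
```

Emit:
{"name": "carry_out", "arguments": {
  "motion": "0.015 0 0 0 0 0 0;0.015 0 0 0 0 0 0;0.015 0 0 0 0 0 0;0.015 0 0 0 0 0 0"
}}

```text
time: 16.18
tool_pos: [0.5907, -0.1524, 0.061]
ee_rot: [3.135, 0.02, 1.593]
wrist_force: [-2.5, -19.0, 9.2]
width: 0.0253
finger_force: 30.1
```

```bash
python3 go.py .5868 -.0728 .0565 1.5958;python3 -c "
from bench import readout;print(readout.get_obs()['wrist_torque'])"
```

```text
t 16.18 pos [ 0.5907 -0.1524  0.061 ] rpy [3.1352 0.0199 1.5928] F [ -2.5 -19.    9.2] w 0.0253 30.1
shift [ 0.3987 -0.0109  0.0143] turn [ 0.003   0.0095 -0.0014]
[-3.96795909  0.39705586  0.13641915]
```

Emit:
{"name": "carry_out", "arguments": {
  "motion": "0.015 -0.004 -0.01 0 0 0 0;0.015 -0.004 -0.01 0 0 0 0;0.015 0 0 0 0 0 0;0.015 0 0 0 0 0 0"
}}

```text
time: 16.68
tool_pos: [0.5891, -0.1361, 0.0634]
ee_rot: [3.135, 0.012, 1.594]
wrist_force: [-0.4, -12.2, 5.8]
width: 0.0249
finger_force: 30.0
```

Emit:
{"name": "carry_out", "arguments": {
  "motion": "0.012 0 0 0 0 0 0;0.012 0 0 0 0 0 0;0.012 0 0 0 0 0 0"
}}

```text
time: 17.05
tool_pos: [0.5889, -0.129, 0.0636]
ee_rot: [3.135, 0.012, 1.594]
wrist_force: [0.1, -12.7, 6.2]
width: 0.025
finger_force: 30.0
```

```bash
python3 go.py .5868 -.0728 .0565 1.5958;python3 -c "
from bench import readout;print(readout.get_obs()['wrist_torque'])"
```

```text
t 17.05 pos [ 0.5889 -0.129   0.0636] rpy [3.1353 0.0119 1.5938] F [  0.1 -12.7   6.2] w 0.025 30.0
shift [ 0.2817 -0.0043  0.032 ] turn [ 0.003   0.0057 -0.0009]
[-2.47672492 -0.10111922  0.06869712]
```

Emit:
{"name": "carry_out", "arguments": {
  "motion": "0.008 0 -0.005 0 0 0 0;0.008 0 0 0 0 0 0;0.008 0 0 0 0 0 0"
}}

```text
time: 17.42
tool_pos: [0.5886, -0.1249, 0.0642]
ee_rot: [3.136, 0.013, 1.594]
wrist_force: [-0.3, -14.3, 4.5]
width: 0.0252
finger_force: 30.0
```

Emit:
{"name": "carry_out", "arguments": {
  "motion": "0.008 0 0 0 0 0 0;0.008 0 0 0 0 0 0"
}}

```text
time: 17.68
tool_pos: [0.5886, -0.1249, 0.0643]
ee_rot: [3.135, 0.019, 1.593]
wrist_force: [-1.0, -21.8, 2.6]
width: 0.0248
finger_force: 30.0
```

```bash
python3 - <<'E'
from h import *
from bench import imaging
S=imaging.snapshot("scene");T=imaging.snapshot("top")
a=cv2.resize(S["pixels"][170:250,190:290,::-1],None,fx=4,fy=4,interpolation=2)
b=cv2.resize(T["pixels"][150:230,210:310,::-1],None,fx=4,fy=4,interpolation=2)
cv2.imwrite("pics/out.png",np.hstack([a,b]))
E
python3 go.py .5868 -.0728 .0565 1.5958
```

```text
t 17.77 pos [ 0.5886 -0.1249  0.0642] rpy [3.1356 0.019  1.5926] F [ -0.3 -18.9   3. ] w 0.0249 30.0
shift [ 0.2613 -0.0035  0.0336] turn [ 0.0029  0.0091 -0.0015]
```

View pics/out.png

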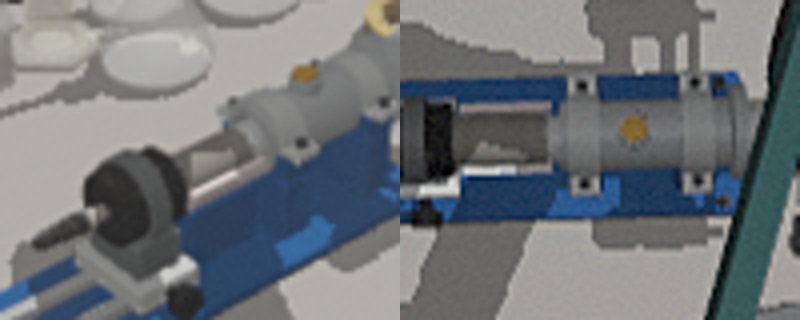

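The core lies in the cradle against the black transducer. The advance has stopped while the force keeps rising, so it's in contact. I'll press a little more and hold.

Emit:
{"name": "carry_out", "arguments": {
  "motion": "0.008 0 0 0 0 0 0;0.006 0 0 0 0 0 0;0 0 0 0 0 0 0;0 0 0 0 0 0 0;0 0 0 0 0 0 0"
}}

```text
time: 18.4
tool_pos: [0.5886, -0.1248, 0.0643]
ee_rot: [3.135, 0.023, 1.591]
wrist_force: [-0.2, -24.9, 3.0]
width: 0.0249
finger_force: 30.0
```

```bash
python3 go.py .5868 -.0728 .0565 1.5958
```

```text
t 18.4 pos [ 0.5886 -0.1248  0.0643] rpy [3.1354 0.0234 1.5915] F [ -0.2 -24.9   3. ] w 0.0249 30.0
shift [ 0.261  -0.0038  0.0326] turn [ 0.003   0.0112 -0.002 ]
```

Emit:
{"name": "carry_out", "arguments": {
  "motion": "-0.006 0 0 0 0 0 0;-0.006 0 0 0 0 0 0;0 0 0 0 0 0 0;0 0 0 0 0 0 0;0 0 0 0 0 0 1;0 0 0 0 0 0 1;0 0 0 0 0 0 1;0 0 0 0 0 0 1;0 0 0 0 0 0 1;0 0 0 0 0 0 1;0 0 0 0 0 0 1;0 0 0 0 0 0 1"
}}

```text
time: 19.9
tool_pos: [0.5866, -0.1148, 0.0607]
ee_rot: [3.142, 0.0, 1.595]
wrist_force: [0.2, -0.5, 0.4]
width: 0.0939
finger_force: 0.0
```

Emit:
{"name": "carry_out", "arguments": {
  "motion": "0 0 -0.05 0 0 0 1;0 0 -0.1 0 0 0 1;0 0 -0.15 0 0 0 1;0 0 -0.2 0 0 0 1;0 0 -0.2 0 0 0 1;0 0 0 0 0 0 1;0 0 0 0 0 0 1;0 0 0 0 0 0 1"
}}

```text
time: 20.9
tool_pos: [0.5856, -0.1145, 0.1985]
ee_rot: [-3.138, -0.001, 1.595]
wrist_force: [0.1, -0.3, 0.3]
width: 0.0938
finger_force: 0.0
```

```bash
python3 - <<'E'
from h import *
from bench import imaging
S=imaging.snapshot("scene");T=imaging.snapshot("top")
a=cv2.resize(S["pixels"][150:250,190:310,::-1],None,fx=3.3,fy=3.3,interpolation=2)
b=cv2.resize(T["pixels"][140:240,210:330,::-1],None,fx=3.3,fy=3.3,interpolation=2)
cv2.imwrite("pics/end.png",np.hstack([a,b]))
E
python3 go.py .5868 -.0728 .0565 1.5958
```

```text
t 21.0 pos [ 0.5858 -0.1145  0.1988] rpy [-3.1384e+00 -9.0000e-04  1.5953e+00] F [-0.   0.1  0.2] w 0.0938 0.0
shift [0.2078 0.0122 0.7116] turn [-0.0015 -0.0004 -0.0002]
```

View pics/end.png

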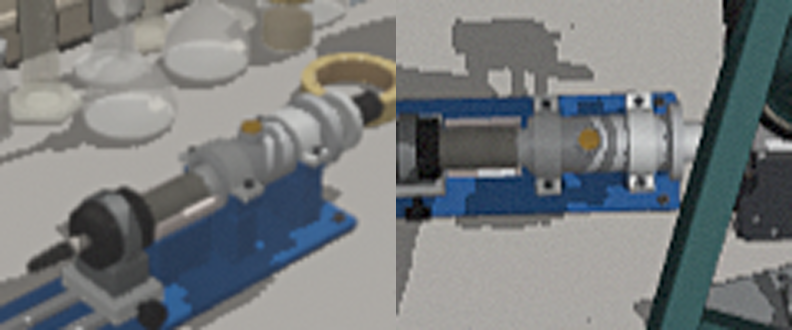

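The core lies in the cradle against the transducer, and the rod stays straight in the bore with the gripper well clear. I'll hand the job in.

```bash
python3 -c "
from bench import robot;print(robot.close_job())"
```

```text
the job is handed in; nothing more can be done
None
```

I handed the job in at about 21 s: the core lies in the cradle after being pressed against the transducer with a steady push of about 25 N at the wrist, and the rod is released in the bore; the hand-in returned no verdict.

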